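# Pry open the lock switch cover

### The job

Pick up the orange-handled pry blade, work its tip into the notch in the front of the cream switch and lever the hinged cover up until it stands upright or leans further back, so that it stays open for inspection. Only the blade may touch the switch, not the gripper. Then put the pry blade away, lying flat inside the half-open pine drawer, and leave the other parts on the counter where they are.

Things in the scene. Friction and masses are not known exactly. Their poses are not given: they have to be found in the camera images.
- switch: Cream bakelite switch, fixed: open-topped box 90 (x) x 110 (y) mm, 5 mm walls, rim 54 mm above the counter, on a dark steel plate 130 x 130 x 6 mm. Origin: centre of the plate's underside, on the counter; z up; -x is the front, with the notch; the cover hinges at the +x side. Contacts inside reach 32 mm above the counter. A brass gland sticks out 14 mm at +y.
- notch (a point): Centre of the pry notch, on the outer face of the front wall, 49.5 mm above the counter; axes as the switch. The notch is 30 mm wide (y), 9 mm high, goes right through the 5 mm wall; above it is the closed cover's underside (54 mm above the counter), below it the wall (45 mm).
- cover: Cream cover, plate 90 x 110 x 5 mm, about 70 g. Origin: on the hinge axis, middle of the far edge of its underside, 54 mm above the counter. Closed, its axes are the switch's; the plate runs 90 mm along its own -x, flush with the front wall. It turns about its +y from 0 (closed) to 1.9 rad, front edge up, then away. Stiff hinge (0.065 N m, about 1 N at the edge): stays at any angle.
- cover_lip (a point): A black bar 30 x 14 mm on top of the cover marks the edge above the notch. Point: middle of the cover's front edge, on its underside (90 mm along the cover's -x from the hinge axis); turns with the cover.
- pry: Pry blade, about 90 g, 165 mm long overall, lying along its own x. Orange handle with a black end band, 95 (x) x 18 (y) x 20 (z) mm; steel blade 14 mm wide and 3 mm thick, projecting 70 mm from the handle's +x end at mid height (its middle 10 mm above the underside). Origin: centre of the handle's underside; x towards the blade tip, z up.
- pry_tip (a point): Tip of the pry blade, at mid thickness: 117.5 mm along x and 10 mm above the pry blade's origin.
- pry_tail (a point): Rear end of the pry blade's handle: 47.5 mm along -x and 10 mm above the pry blade's origin.
- chest: Low pine chest 212 (x) x 259 (y) x 68 mm high that holds the drawer; fixed. Origin: centre of its underside. The drawer comes out of its front face, 106 mm along its -x; drawer behind that face is under the chest's top. With the drawer shut both origins would share x and y; so how far it is open is the distance between them along -x.
- drawer: Pine drawer, open 108 to 135 mm along its own -x; slides with 4 N friction. Origin: centre of the tray's underside, 4 mm above the counter; axes as the chest. Measured from the origin: inner floor z 6 mm; inside x -94 to +92, y -107 to +107 mm; side walls up to z 46, front panel to z 53 mm; brass knob 14 mm out in front.
- tongue: Bystander: rusty steel lock tongue 105 x 26 x 12 mm (18 mm high at its pin), loose. Origin: near its middle, on the underside.
- lug1: Bystander: copper earth lug, 61 mm long, 22 mm wide, 12 mm high, loose. Origin: near its middle, on the underside.
- lug2: Bystander: copper earth lug like the other, loose. Origin: near its middle, on the underside.
- carriage: Bystander: square brass roller carriage 52 x 66 mm, 32 mm high, on four steel rollers, loose. Origin: under its centre, on the counter.

How it is judged (in metres and radians):
On the way, in this order (a step that is already met when the one before it is completed fails the run):
1. the pry blade is picked up off the counter (height (world z) of pry above 0.02 m), for 0.2 s.
2. the blade levers the cover up (cover raised more than 0.2 rad and pressed by the blade) (angle between cover's own z axis and vertical above 0.2 rad and contact force between pry and cover above 0.05 N), for 0.04 s.
3. the cover stands open, at least about upright (more than 1.4 rad) (angle between cover's own z axis and vertical above 1.4 rad), for 0.2 s.
At the end, for the whole second after the job is handed in: The cover stands open more than 1.4 rad (about upright or further back) and is still; the pry blade, let go, lies at rest wholly inside the drawer, both its tip and its tail within the inner walls and less than 30 mm above the drawer's underside (24 mm above its inner floor) (angle between cover's own z axis and vertical above 1.4 rad and angular speed of cover below 0.1 rad/s and x of pry_tip in the frame of drawer between -0.095 and 0.093 m and y of pry_tip in the frame of drawer between -0.108 and 0.108 m and z of pry_tip in the frame of drawer between 0.004 and 0.03 m and x of pry_tail in the frame of drawer between -0.095 and 0.093 m and y of pry_tail in the frame of drawer between -0.108 and 0.108 m and z of pry_tail in the frame of drawer between 0.004 and 0.03 m and linear speed of pry below 0.02 m/s); the robot touches nothing.
It fails at once if the gripper or arm touches the switch or its cover (more than 0.5 N) (contact force between any of the fingers, the arm and switch above 0.5 N).
It fails at once if the rusty lock tongue is moved more than 20 mm (distance of tongue from where it was at the start of the episode above 0.02 m).
It fails at once if a copper earth lug is moved more than 20 mm (distance of lug1 from where it was at the start of the episode above 0.02 m).
It fails at once if a copper earth lug is moved more than 20 mm (distance of lug2 from where it was at the start of the episode above 0.02 m).
It fails at once if the brass roller carriage is moved more than 20 mm (distance of carriage from where it was at the start of the episode above 0.02 m).
It also fails if it takes over 54 s, if anything falls off the work surface, if the arm or the gripper's body presses on something with over 40 N, if the wrist force passes 120 N, or if a joint passes its speed limit or range.

### The arm

A 7-joint arm with a two-finger parallel gripper is mounted at the origin on the work surface. World frame = base frame: x ahead of the robot, y to its left, z up, the work surface at z = 0. Lengths are in m, angles in degrees, forces in N, time in s.
With the tool pointing down it reaches from about 0.425 to 0.875 m from the base axis. Payload 4.7 kg.
Tool frame: the origin (TCP) lies at the very end of the fingers, on their centre line; the grasp point (between the pads) lies 19 mm behind it; z points along the fingers, y is the line along which they close (so a half turn about z gives the same grasp; the last joint's range is limited). The gripper opens to 87 mm and grips with 3 to 60 N. Pads are 19 mm wide; open, the fingers measure 117 mm over their backs; the gripper's body (75 mm by 190 mm) begins 51 mm behind the grasp point.
Start: joints at [-66.056, 18.392, -4.016, 83.108, 1.295, 78.541, -3.26], TCP at [0.255, 0.598, 0.223] pointing down, gripper open.
Joint ranges: [-163.93, 163.93], [-17.29, 119.83], [-79.2, 71.16], [3.27, 140.29], [-89.18, 269.18], [5.43, 117.66], [-154.24, 154.24]. Speed limits (degrees/s): [147.25, 147.25, 180, 180, 180, 180, 180].

### API

Orientations are given as [roll, pitch, yaw] about the fixed x, y, z axes, in that order (R = Rz(yaw) Ry(pitch) Rx(roll)).
In Python, from cell import get_obs, read_camera, sign_off, silhouettes gives the robot as it stands.
- The arm moves only by the tool play_rows, never from a script. Its argument "steps" is a list that holds one entry, the list of rows, each a list of 7 numbers: the shift along the tool's x, y, z in m, then the turn, a rotation vector about the tool's x, y, z in rad, then the finger opening in m, from 0 to 0.087. A call has 1 to 12 rows; each row shifts and turns the commanded pose from where the row before left it, along the tool's axes as they then stand; what a row does not reach is not made up. A row lasts 1/10 s, in which the tool goes at most 50 mm and 8.59 degrees, less where a joint would pass 70% of its speed; a pose out of reach is approached as far as the arm can. A call is refused whole if a number of a shift passes 0.05 or a number of a turn 0.15, either way. A call with a gripper value outside its range is refused whole. The fingers move at their own pace and stop on an object; "force" is the grip in N (left out, the last holds). Time passes only in rows, so rows that do not move let the fingers close. It gives the time, the measured TCP pose, the force, the opening and the grip force at its end, in the units of the state.
- get_obs(): the state, without advancing time (a new reading comes with each control period).
- read_camera(name): name is "scene" or "top" or "wrist"; returns a dict with "frame" (420x560x3 uint8, red, green, blue), "intrinsics" (3x3 intrinsics, pixels), "k1" (the pictures are not rectified: a ray, as slopes to the right and down, at radius r is drawn at 1 + k1 r^2 times it, then the intrinsics apply), "view" (4x4, takes a point from world to camera coordinates). Camera axes: x right, y up, looking along -z (the intrinsics and any distortion apply to the point x, -y, -z); pixel columns grow to the right and rows downward; lengths in m; the calibration is good to about 2 mm. A picture is of the moment at which its call begins. There is no depth.
- sign_off(): hands the job in; it is judged then, once.
Trained networks look in the newest picture that a camera, given by its name, has taken for a name from the list of things; names that differ only in an ending like _2 or _b are one class to them, and where a whole thing is asked for, a point or a joint stands for the part that bears it (a point fixed in the world has none). Each returns a list of dicts, best first, with "p" (0 to 1); they miss things now and then, are a little off and sometimes report something else, mostly with a low value. They report only what shows in the picture. A call takes as long as a camera call.
- silhouettes(camera, name): "pixels" (420x560 bool, what is visible of it) and "extent" ([left, top, right, bottom] in pixels, round what is visible of it).
The state is a dict: "time_s": time; "qpos": joint angles; "joint_velocities": joint speeds; "effort": joint torques, N m; "tool_pos": TCP position; "tool_rot": TCP orientation; "force": force on the tool from outside, world axes, zero at the start; "wrist_torque": the same for the moment, N m; "grip_width": finger opening in m; "grasp_force": force on a finger pad.
Only numpy, scipy, OpenCV 4.12 (cv2) and the standard library are available. Lean on these libraries where they do the work, as an engineer would, in place of code of your own. Each camera call takes 0.05 s, during which the arm holds its last target. There are 200 camera calls.

## Working session

There is one attempt and no reset: what is moved stays moved. The work goes in short steps, Python scripts to look and compute and a tool call to move; the robot and the scene stay as the last step left them, time stands still between calls to the robot, and variables do not carry over. Pictures are saved under pics/ and viewed, at most 10 in all, crops included, and the job is handed in when it is done.

Besides the shell and the picture viewer there is one more tool, called by a JSON object that holds its "op" and its "data". play_rows: Moves the arm, as the interface text tells. Its arguments: {"type":"object","properties":{"steps":{"type":"array","items":{"type":"array","items":{"type":"array","items":{"type":"number"}}}},"force":{"type":"number"}},"required":["steps"]}

```bash
mkdir -p pics; ls
python3 - <<'E'
from cell import *
import cv2,numpy as np
o=get_obs();print({k:np.round(v,3).tolist() for k,v in o.items()})
ims=[]
for c in ["scene","top"]:
    r=read_camera(c);ims.append(r["frame"]);print(c,np.round(r["intrinsics"],1).tolist(),r["k1"],np.round(r["view"],4).tolist())
    cv2.imwrite(f"pics/{c}0.png",r["frame"][:,:,::-1])
    for n in ["pry","switch","cover_lip","chest","drawer","tongue","lug1","carriage"]:
        print(n,[(round(d["p"],2),np.round(d["extent"]).astype(int).tolist()) for d in silhouettes(c,n)[:3]])
E
```

```text
pics
{'time_s': 0.0, 'qpos': [-66.057, 18.438, -4.016, 83.176, 1.297, 78.542, -3.259], 'joint_velocities': [-0.1, 0.039, 0.011, 0.026, 0.006, -0.083, -0.006], 'effort': [0.0, -49.128, -0.404, -31.253, -0.064, 0.043, 0.0], 'tool_pos': [0.255, 0.597, 0.221], 'tool_rot': [-179.889, 0.008, 156.868], 'force': [0.065, -0.171, -0.884], 'wrist_torque': [-0.057, 0.042, 0.045], 'grasp_force': 0.0, 'grip_width': 0.087}
scene [[496.7, 0.0, 272.9], [0.0, 496.7, 210.6], [0.0, 0.0, 1.0]] -0.07435279375730038 [[-0.1943, 0.9809, -0.0121, 0.1187], [-0.5532, -0.0994, 0.8271, 0.2939], [0.8101, 0.1674, 0.562, -1.5159], [0.0, 0.0, 0.0, 1.0]]
pry [(0.91, [405, 204, 434, 250]), (0.61, [244, 207, 315, 266])]
switch [(0.98, [243, 204, 315, 265])]
cover_lip [(0.61, [250, 205, 312, 238])]
chest [(0.98, [39, 155, 200, 262])]
drawer [(0.74, [99, 156, 204, 188]), (0.55, [247, 203, 310, 238])]
tongue []
lug1 [(0.56, [272, 179, 293, 186])]
carriage [(0.87, [242, 269, 288, 302]), (0.71, [237, 166, 258, 175])]
top [[535.0, 0.0, 285.0], [0.0, 535.0, 212.2], [0.0, 0.0, 1.0]] -0.11585805814975918 [[-0.0295, -0.9993, -0.0212, 0.0453], [0.9873, -0.0325, 0.1556, -0.5715], [-0.1562, -0.0163, 0.9876, -1.0676], [0.0, 0.0, 0.0, 1.0]]
pry [(0.89, [149, 193, 177, 267]), (0.51, [344, 292, 364, 318])]
switch [(0.82, [254, 158, 317, 216])]
cover_lip [(0.74, [342, 291, 361, 317]), (0.66, [260, 158, 316, 199]), (0.33, [395, 212, 518, 282])]
chest [(0.56, [369, 116, 517, 285])]
drawer [(0.77, [396, 212, 517, 284]), (0.65, [149, 195, 176, 267]), (0.21, [253, 154, 319, 219])]
tongue [(0.57, [157, 133, 206, 157])]
lug1 [(0.53, [341, 290, 365, 318]), (0.48, [290, 279, 320, 298])]
carriage [(0.98, [270, 110, 308, 141]), (0.53, [152, 195, 174, 264])]
```

View pics/top0.png

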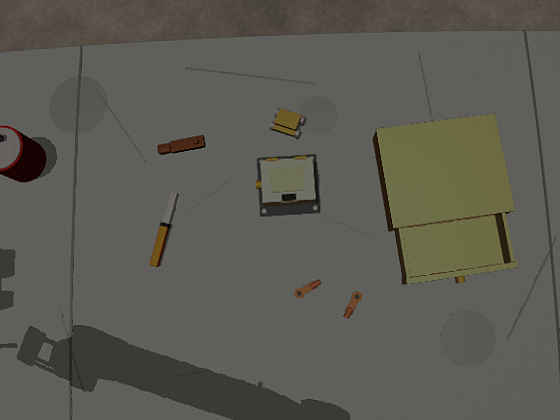

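View pics/scene0.png

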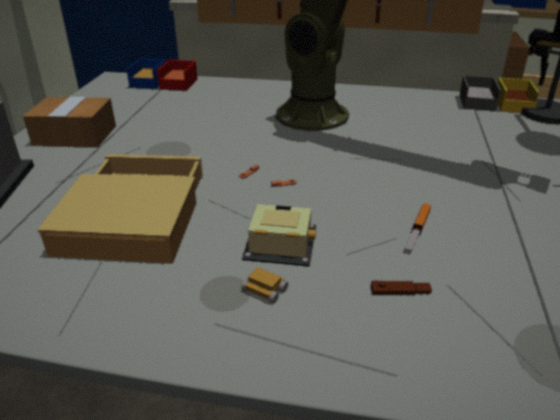

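```bash
cat > h.py <<'E'
import numpy as np,cv2
from scipy.optimize import minimize
from cell import *
def proj(c,P):
    P=np.atleast_2d(P);q=P@c["view"][:3,:3].T+c["view"][:3,3]
    s=np.c_[q[:,0],-q[:,1]]/-q[:,2:];s=s*(1+c["k1"]*(s**2).sum(1,keepdims=True))
    K=c["intrinsics"];return s*[K[0,0],K[1,1]]+[K[0,2],K[1,2]]
def unproj(c,uv,z):
    K=c["intrinsics"];d=(np.atleast_2d(uv)-[K[0,2],K[1,2]])/[K[0,0],K[1,1]];s=d.copy()
    for _ in range(20): s=d/(1+c["k1"]*(s**2).sum(1,keepdims=True))
    R=c["view"][:3,:3];o=-R.T@c["view"][:3,3];r=np.c_[s[:,0],-s[:,1],-np.ones(len(s))]@R
    return o+r*((z-o[2])/r[:,2:])
def box(x0,x1,y0,y1,z0,z1): return np.array([[x,y,z] for x in(x0,x1) for y in(y0,y1) for z in(z0,z1)])/1e3
def place(B,x,y,a,z=0):
    c,s=np.cos(a),np.sin(a);return B@np.array([[c,s,0],[-s,c,0],[0,0,1]])+[x,y,z]
def render(c,boxes):
    m=np.zeros((420,560),np.uint8)
    for b in boxes: cv2.fillConvexPoly(m,cv2.convexHull(np.round(proj(c,b)*16).astype(np.int32)),1,shift=4)
    return m>0
def fit(cams,masks,model,p0,steps):
    def cost(p):
        t=0
        for c,m in zip(cams,masks):
            r=render(c,model(p));t-=(r&m).sum()/max(1,(r|m).sum())
        return t/len(cams)
    best=None;p=np.array(p0,float)
    for k in (1,.5,.25,.1):
        s=np.vstack([p]+[p+k*np.eye(len(p))[i]*steps[i] for i in range(len(p))])
        r=minimize(cost,p,method="Nelder-Mead",options=dict(initial_simplex=s,xatol=1e-5,fatol=1e-5,maxiter=300));p=r.x
    return p,-r.fun
PRY=[box(-47.5,47.5,-9,9,0,20),box(47.5,117.5,-7,7,8.5,11.5)]
SW=[box(-65,65,-65,65,0,6),box(-45,45,-55,55,0,59),box(-10,10,55,69,20,34)]
CH=[box(-106,106,-129.5,129.5,0,68)]
DR=[box(-100,90,-113,113,4,50),box(-106,-98,-113,113,4,57)]
mpry=lambda p:[place(b,*p[:3]) for b in PRY]
msw=lambda p:[place(b,*p[:3]) for b in SW[:2]]
def mch(p):
    q=np.array([np.cos(p[2]),np.sin(p[2])])*p[3]
    return [place(b,*p[:3]) for b in CH]+[place(b,p[0]-q[0],p[1]-q[1],p[2]) for b in DR]
E
cat > m1.py <<'E'
from h import *
T=read_camera("top");S={n:silhouettes("top",n) for n in["pry","switch","chest","drawer","tongue","lug1","carriage"]}
C=read_camera("scene");S2={n:silhouettes("scene",n) for n in["pry","switch","chest"]}
mk=lambda S,n:S[n][0]["pixels"].astype(bool)
for n in["tongue","lug1","carriage"]:
    for d in S[n][:2]:
        l,t,r,b=d["extent"];print(n,unproj(T,[(l+r)/2,(t+b)/2],.01).round(3))
a=unproj(T,[155,263],.01)[0];b=unproj(T,[174,195],.01)[0];d=b-a;ya=np.arctan2(d[1],d[0])
g=a+d*47.5/165;st=[.01,.01,.1]
for nm,cs in(("top",[T]),("both",[T,C])):
    m=[mk(S,"pry"),mk(S2,"pry")][:len(cs)];print("pry",nm,*fit(cs,m,mpry,[g[0],g[1],ya],st))
    m=[mk(S,"switch"),mk(S2,"switch")][:len(cs)];g2=unproj(T,[288,187],.03)[0];print("sw",nm,*fit(cs,m,msw,[g2[0],g2[1],0],st))
    ch=mk(S,"chest")|mk(S,"drawer")
    m=[ch,mk(S2,"chest")][:len(cs)];g3=unproj(T,[445,170],.068)[0];print("chest",nm,*fit(cs,m,mch,[g3[0],g3[1],.1,.12],st+[.01]))
E
python3 m1.py
```

```text
tongue [[0.734 0.252 0.01 ]]
tongue [[0.632 0.024 0.01 ]]
lug1 [[ 0.417 -0.014  0.01 ]]
lug1 [[ 0.381 -0.109  0.01 ]]
pry top [ 0.51860161  0.29953987 -0.25700074] 0.8276315789473684
sw top [0.63908763 0.02150882 0.00887724] 0.9590884129599121
chest top [ 0.64822084 -0.30776224  0.10744623  0.11427008] 0.979405737704918
pry both [ 0.51963924  0.30015386 -0.2612077 ] 0.8623203130879807
sw both [0.63997913 0.02063805 0.04701079] 0.9543847699661331
chest both [ 0.64874191 -0.30776836  0.10837281  0.11499798] 0.9732657946072041
```

```bash
cat > plan.py <<'E'
import numpy as np,json
from scipy.spatial.transform import Rotation as R
def rot(yaw,pitch=0):  # tool down, tool-x at yaw; pitch = extra turn about tool y
    return R.from_euler("xyz",[180,0,yaw],degrees=True)*R.from_rotvec([0,np.radians(pitch),0])
def rows(p0,r0,way,grip,n=None):
    """way: list of (xyz, Rotation, nrows)"""
    p,r=np.array(p0,float),r0;out=[]
    for q,rq,n in way:
        q=np.array(q,float);ps,rs=p.copy(),r
        rv=(rs.inv()*rq).as_rotvec()
        for i in range(1,n+1):
            tp=ps+(q-ps)*i/n;tr=rs*R.from_rotvec(rv*i/n)
            d=np.round(r.inv().apply(tp-p),3);w=np.round((r.inv()*tr).as_rotvec(),3)
            out.append(d.tolist()+w.tolist()+[grip]);p=p+r.apply(d);r=r*R.from_rotvec(w)
    a=np.array(out);print("max",np.linalg.norm(a[:,:3],axis=1).max(),np.linalg.norm(a[:,3:6],axis=1).max(),len(out))
    print(json.dumps(out).replace(" ","").replace("-0.0,","0,").replace(".0,",",")); print("end",p.round(4),r.as_euler("xyz",True).round(2))
    return p,r
E
python3 - <<'E'
from plan import *
rows([.255,.598,.223],rot(156.87),[([.531,.297,.15],rot(165),10)],.06)
E
```

```text
max 0.04217819341792628 0.015 10
[[-0.037,-0.017,0.007,0,0,-0.014,0.06],[-0.037,-0.017,0.008,0,0,-0.014,0.06],[-0.037,-0.018,0.007,0,0,-0.015,0.06],[-0.036,-0.018,0.007,0,0,-0.014,0.06],[-0.037,-0.019,0.007,0,0,-0.014,0.06],[-0.035,-0.02,0.008,0,0,-0.014,0.06],[-0.036,-0.02,0.007,0,0,-0.014,0.06],[-0.035,-0.02,0.007,0,0,-0.015,0.06],[-0.035,-0.021,0.008,0,0,-0.014,0.06],[-0.035,-0.022,0.007,0,0,-0.014,0.06]]
end [0.5307 0.2967 0.15  ] [180.     0.   165.01]
```

{"op": "play_rows", "data": {"steps": [[[-0.037,-0.017,0.007,0,0,-0.014,0.06],[-0.037,-0.017,0.008,0,0,-0.014,0.06],[-0.037,-0.018,0.007,0,0,-0.015,0.06],[-0.036,-0.018,0.007,0,0,-0.014,0.06],[-0.037,-0.019,0.007,0,0,-0.014,0.06],[-0.035,-0.02,0.008,0,0,-0.014,0.06],[-0.036,-0.02,0.007,0,0,-0.014,0.06],[-0.035,-0.02,0.007,0,0,-0.015,0.06],[-0.035,-0.021,0.008,0,0,-0.014,0.06],[-0.035,-0.022,0.007,0,0,-0.014,0.06],[0,0,0,0,0,0,0.06],[0,0,0,0,0,0,0.06]]], "force": 60}}

```text
time_s: 2.7
tool_pos: [0.5317, 0.2952, 0.1494]
tool_rot: [-180.0, -0.0, 164.8]
force: [-0.9, 1.6, -0.4]
grip_width: 0.0601
grasp_force: 0.0
```

Run:
```python
from h import *
o=get_obs();print(o["tool_pos"],o["tool_rot"],o["qpos"])
W=read_camera("wrist");cv2.imwrite("pics/w1.png",W["frame"][:,:,::-1])
s=silhouettes("wrist","pry");print([(d["p"],d["extent"]) for d in s])
print("proj",proj(W,np.array([place(np.array([[.1175,0,.01],[-.0475,0,.01]]),.519,.3,-.259)][0])).round())
if s: print(fit([W],[s[0]["pixels"].astype(bool)],mpry,[.519,.3,-.26],[.005,.005,.05]))
```

```text
[0.53171008 0.29522668 0.14935702] [-1.79989023e+02 -2.10360503e-02  1.64821660e+02] [-38.31234506  15.8136823    8.05503156  95.12059856  -2.34813971
  69.25255234  45.09636727]
[(0.61, [279.8, 137.7, 296.3, 292.4])]
proj [[287. 292.]
 [286. 138.]]
(array([ 0.51930874,  0.29813797, -0.27365954]), np.float64(0.8080390683696469))
```

View pics/w1.png

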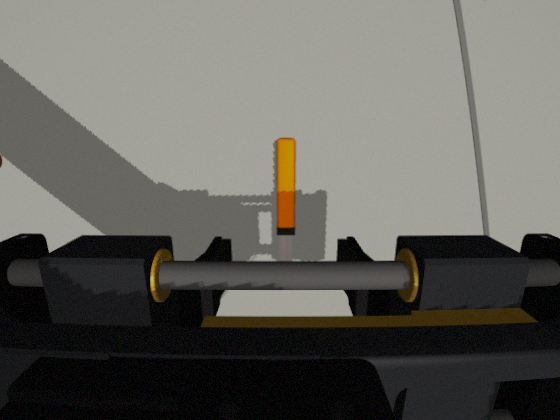

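{"op": "play_rows", "data": {"steps": [[[0,0,0.036,0,0,0,0.06],[0,0,0.036,0,0,0,0.06],[0,0,0.036,0,0,0,0.06],[0,0,0.025,0,0,0,0.06],[0,0,0.012,0,0,0,0.06],[0,0,0,0,0,0,0.06],[0,0,0,0,0,0,0],[0,0,0,0,0,0,0],[0,0,0,0,0,0,0],[0,0,0,0,0,0,0],[0,0,0,0,0,0,0],[0,0,0,0,0,0,0]]], "force": 60}}

```text
time_s: 4.0
tool_pos: [0.5312, 0.2965, 0.0048]
tool_rot: [180.0, 0.0, 165.0]
force: [0.6, -0.9, -0.1]
grip_width: 0.02
grasp_force: 0.0
```

Run:
```python
from plan import *
# lift, then travel to in front of the notch at safe height
p,r=rows([.5317,.2952,.004],rot(164.82),[([.5317,.2952,.12],rot(164.82),3),([.43,.0200,.12],rot(182),8)],0)
```

```text
max 0.039 0.038 11
[[0,0,-0.039,0,0,0,0],[0,0,-0.038,0,0,0,0],[0,0,-0.039,0,0,0,0],[0.003,-0.037,0,0,0,-0.037,0],[0.005,-0.036,0,0,0,-0.038,0],[0.006,-0.036,0,0,0,-0.037,0],[0.007,-0.036,0,0,0,-0.038,0],[0.009,-0.036,0,0,0,-0.037,0],[0.01,-0.035,0,0,0,-0.038,0],[0.011,-0.035,0,0,0,-0.037,0],[0.013,-0.034,0,0,0,-0.038,0]]
end [0.4298 0.0203 0.12  ] [ 180.      0.   -177.99]
```

{"op": "play_rows", "data": {"steps": [[[0,0,0,0,0,0,0],[0,0,0,0,0,0,0],[0,0,0,0,0,0,0],[0,0,-0.02,0,0,0,0],[0,0,-0.03,0,0,0,0],[0,0,-0.035,0,0,0,0],[0,0,-0.031,0,0,0,0],[0,0,0,0,0,0,0]]]}}

```text
time_s: 4.8
tool_pos: [0.534, 0.298, 0.1256]
tool_rot: [179.6, 0.3, 165.0]
force: [0.8, -0.0, -1.2]
grip_width: 0.0178
grasp_force: 60.0
```

{"op": "play_rows", "data": {"steps": [[[0.003,-0.037,0,0,0,-0.037,0],[0.005,-0.036,0,0,0,-0.038,0],[0.006,-0.036,0,0,0,-0.037,0],[0.007,-0.036,0,0,0,-0.038,0],[0.009,-0.036,0,0,0,-0.037,0],[0.01,-0.035,0,0,0,-0.038,0],[0.003,-0.035,0,0,0,-0.037,0],[0.003,-0.034,0,0,0,-0.038,0],[0,0,0,0,0,0,0],[0,0,0,0,0,0,0],[0,0,0,0,0,0,0]]]}}

```text
time_s: 5.9
tool_pos: [0.4478, 0.022, 0.1201]
tool_rot: [180.0, -0.0, -177.7]
force: [-0.7, -0.7, -0.9]
grip_width: 0.0175
grasp_force: 60.0
```

Run:
```python
from h import *
from plan import R
o=get_obs();print(o["tool_pos"],o["tool_rot"],o["grasp_force"])
Rt=R.from_euler("xyz",o["tool_rot"],degrees=True)
cams=[];ms=[]
W=read_camera("wrist");s=silhouettes("wrist","switch");print([(d["p"],d["extent"]) for d in s]);ss=silhouettes("wrist","pry");print([(d["p"],d["extent"]) for d in ss])
T=read_camera("top");t=silhouettes("top","switch");tp=silhouettes("top","pry");print([(d["p"],d["extent"]) for d in t],[(d["p"],d["extent"]) for d in tp])
C=read_camera("scene");c=silhouettes("scene","switch");cp=silhouettes("scene","pry");print([(d["p"],d["extent"]) for d in c],[(d["p"],d["extent"]) for d in cp])
# predicted tip: pry held, pry x = -tool x, centre 7mm behind tcp
tip=o["tool_pos"]+Rt.apply([-.105,0,-.006]);print("tip",tip,proj(T,tip),proj(C,tip),proj(W,tip))
a=cv2.resize(T["frame"][130:250,220:360],None,fx=3,fy=3,interpolation=cv2.INTER_CUBIC)
b=cv2.resize(C["frame"][150:290,210:350],(360,360),interpolation=cv2.INTER_CUBIC)
cv2.imwrite("pics/a2.png",np.hstack([a,b])[:,:,::-1]);cv2.imwrite("pics/w2.png",W["frame"][:,:,::-1])
```

```text
[0.44777073 0.021992   0.12007118] [ 1.79984725e+02 -3.91019439e-02 -1.77741047e+02] 59.99286890029907
[]
[(0.67, [265.8, 146.0, 301.0, 317.5])]
[(0.58, [253.6, 156.4, 320.1, 216.8])] [(0.63, [282.8, 218.7, 289.1, 221.0])]
[(0.88, [239.1, 205.6, 314.1, 267.2])] [(0.69, [288.1, 131.2, 302.3, 166.8])]
tip [0.55269327 0.02612924 0.12599952] [[285.09365727 215.85756561]] [[290.61336976 165.74652437]] [[285.83762292 405.53049009]]
```

View pics/a2.png

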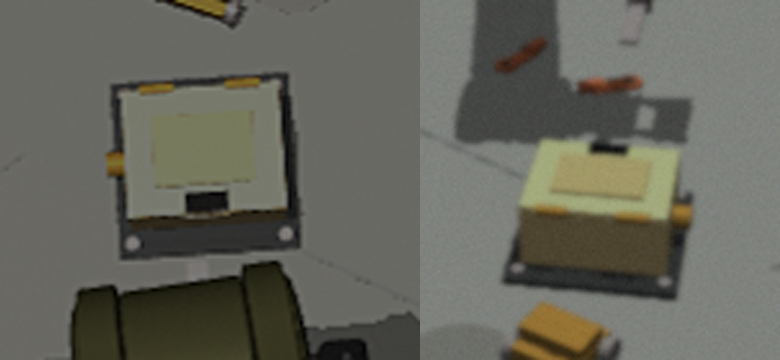

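View pics/w2.png

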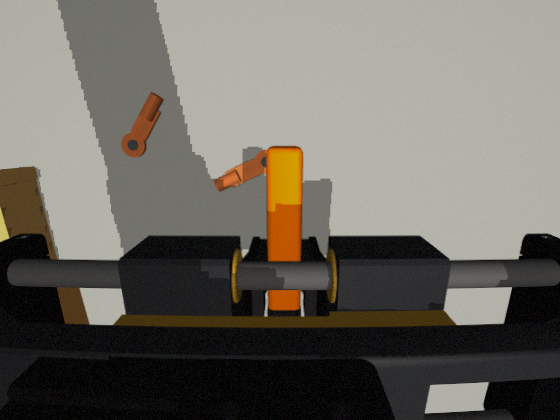

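Run:
```python
from h import *
T=read_camera("top");C=read_camera("scene")
f=lambda u,v:(u/3+220,v/3+130)
print("edge L,R,mid",unproj(T,[f(132,216),f(287,208),f(209.5,212)],.059).round(4).tolist())
print("rear L,R",unproj(T,[f(122,87),f(280,80)],.059).round(4).tolist())
print("bar",unproj(T,[f(207,201)],.062).round(4), unproj(C,[(283.1,207.2)],.062).round(4))
print("plate corners",unproj(T,[f(122,259),f(300,246),f(289,73),f(111,85)],.006).round(4).tolist())
print("tip",unproj(T,[f(198,261)],.126).round(4),unproj(C,[(292.4,166)],.126).round(4))
m=silhouettes("top","cover")[0];print(m["p"],m["extent"],fit([T],[m["pixels"].astype(bool)],lambda p:[place(box(-45,45,-55,55,54,59),*p)],[.639,.021,.02],[.005,.005,.05]))
```

```text
edge L,R,mid [[0.5931, 0.0699, 0.059], [0.5952, -0.0367, 0.059], [0.5941, 0.0165, 0.059]]
rear L,R [[0.6847, 0.0748, 0.059], [0.6859, -0.0354, 0.059]]
bar [[0.6013 0.018  0.062 ]] [[0.608  0.0208 0.062 ]]
plate corners [[0.5715, 0.0808, 0.006], [0.5768, -0.0472, 0.006], [0.7049, -0.0444, 0.006], [0.7005, 0.086, 0.006]]
tip [[0.5504 0.0245 0.126 ]] [[0.5531 0.0298 0.126 ]]
0.72 [260.8, 155.7, 317.1, 198.6] (array([0.64009916, 0.0205934 , 0.03864181]), np.float64(0.9307724778387505))
```

{"op": "play_rows", "data": {"steps": [[[-0.01,-0.003,0.02,0,0,0,0],[-0.012,-0.003,0.02,0,0,0,0],[0,0,0.02,0,0,0,0],[0,0,0.016,0,0,0,0],[0,0,0,0,0,0,0],[0,0,0,0,0,0,0],[0,0,0,0,0,0,0],[0,0,0,0,0,0,0]]]}}

```text
time_s: 7.3
tool_pos: [0.4711, 0.0159, 0.0456]
tool_rot: [180.0, 0.1, -177.8]
force: [0.2, -0.0, -0.3]
grip_width: 0.0178
grasp_force: 60.0
```

Run:
```python
from h import *
from plan import R
o=get_obs();print(o["tool_pos"],o["tool_rot"],o["force"])
T=read_camera("top");Rt=R.from_euler("xyz",o["tool_rot"],degrees=True)
tip=o["tool_pos"]+Rt.apply([-.105,0,-.005]);print(tip,proj(T,tip))
cv2.imwrite("pics/a3.png",cv2.resize(T["frame"][150:240,240:340],None,fx=6,fy=6,interpolation=cv2.INTER_CUBIC)[:,:,::-1])
```

```text
[0.47110461 0.01589634 0.04564588] [ 1.79972254e+02  1.21088532e-01 -1.77808328e+02] [ 0.17465844 -0.0296884  -0.27988927]
[0.5760171  0.01990898 0.05086778] [[288.52767479 210.02679093]]
```

View pics/a3.png

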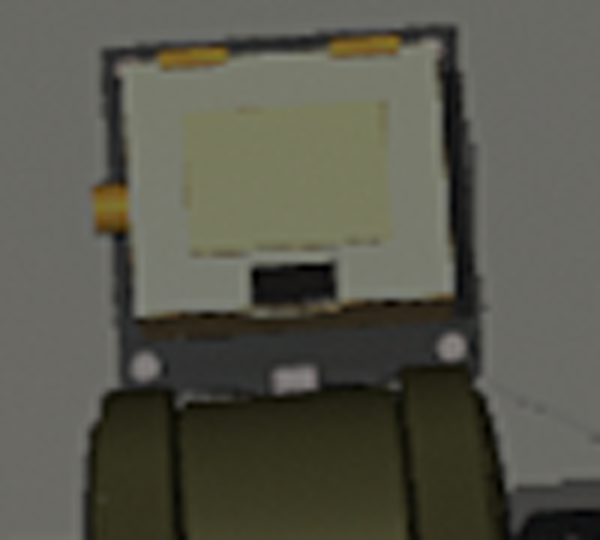

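{"op": "play_rows", "data": {"steps": [[[-0.008,0,0.001,0,0,0,0],[-0.008,0,0,0,0,0,0],[-0.007,0,0,0,0,0,0],[-0.005,0,0,0,0,0,0],[-0.003,0,0,0,0,0,0],[0,0,0,0,0,0,0]]]}}

```text
time_s: 7.95
tool_pos: [0.5016, 0.0169, 0.0435]
tool_rot: [-180.0, -0.0, -177.8]
force: [0.6, -0.6, -0.6]
grip_width: 0.0173
grasp_force: 60.0
```

Run:
```python
import numpy as np,json
th=np.linspace(0,1.65,23);r=np.linspace(74,70,23)
P=np.c_[-r*np.cos(th),np.maximum(r*np.sin(th),0)]/1e3
acc=np.array([-.079,-.0045]);out=[]
for q in np.vstack([[-.074,-.0045],P[1:]]):
    d=np.round(q-acc,3);acc+=d;out.append([-d[0],0,-d[1],0,0,0,0])
s=json.dumps(out).replace("-0.0,","0,").replace(" ","");print(s,acc)
```

```text
[[-0.005,0,0,0,0,0,0],[0,0,-0.01,0,0,0,0],[-0.001,0,-0.006,0,0,0,0],[-0.001,0,-0.005,0,0,0,0],[-0.002,0,-0.005,0,0,0,0],[-0.002,0,-0.005,0,0,0,0],[-0.002,0,-0.005,0,0,0,0],[-0.003,0,-0.005,0,0,0,0],[-0.003,0,-0.004,0,0,0,0],[-0.004,0,-0.005,0,0,0,0],[-0.003,0,-0.004,0,0,0,0],[-0.004,0,-0.003,0,0,0,0],[-0.004,0,-0.004,0,0,0,0],[-0.005,0,-0.003,0,0,0,0],[-0.004,0,-0.002,0,0,0,0],[-0.005,0,-0.003,0,0,0,0],[-0.005,0,-0.002,0,0,0,0],[-0.005,0,-0.001,0,0,0,0],[-0.006,0,-0.002,0,0,0,0],[-0.005,0,0,0,0,0,0],[-0.005,0,-0.001,0,0,0,0],[-0.005,0,0.0,0,0,0,0],[-0.006,0,0.001,0,0,0,0]] [0.006  0.0695]
```

{"op": "play_rows", "data": {"steps": [[[-0.005,0,0,0,0,0,0],[0,0,-0.005,0,0,0,0],[0,0,-0.005,0,0,0,0],[-0.001,0,-0.006,0,0,0,0],[-0.001,0,-0.005,0,0,0,0],[-0.002,0,-0.005,0,0,0,0],[-0.002,0,-0.005,0,0,0,0],[-0.002,0,-0.005,0,0,0,0],[-0.003,0,-0.005,0,0,0,0],[-0.003,0,-0.004,0,0,0,0],[-0.004,0,-0.005,0,0,0,0],[0,0,0,0,0,0,0]]]}}

```text
time_s: 9.15
tool_pos: [0.5256, 0.0179, 0.0945]
tool_rot: [180.0, 0.1, -177.8]
force: [-0.3, -0.8, -0.7]
grip_width: 0.0177
grasp_force: 60.0
```

Run:
```python
from h import *
o=get_obs();print(o["tool_pos"],o["tool_rot"],o["force"])
T=read_camera("top");C=read_camera("scene")
a=cv2.resize(T["frame"][130:250,220:360],None,fx=3,fy=3);b=cv2.resize(C["frame"][150:290,210:350],(360,360))
cv2.imwrite("pics/a4.png",np.hstack([a,b])[:,:,::-1])
```

```text
[0.52558978 0.01786829 0.09449907] [ 1.79994979e+02  1.31467115e-01 -1.77810981e+02] [-0.29013545 -0.81012416 -0.74554728]
```

View pics/a4.png

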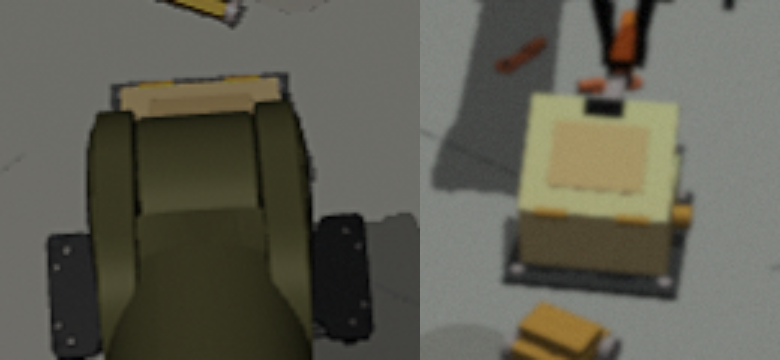

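The cover is rising on the blade (lip at about crop pixel 603,105 in the scene view), and the gripper is well clear. I'll continue the arc.

{"op": "play_rows", "data": {"steps": [[[-0.003,0,-0.004,0,0,0,0],[-0.004,0,-0.003,0,0,0,0],[-0.004,0,-0.004,0,0,0,0],[-0.005,0,-0.003,0,0,0,0],[-0.004,0,-0.002,0,0,0,0],[-0.005,0,-0.003,0,0,0,0],[-0.005,0,-0.002,0,0,0,0],[-0.005,0,-0.001,0,0,0,0],[-0.006,0,-0.002,0,0,0,0],[-0.005,0,0,0,0,0,0],[-0.005,0,-0.001,0,0,0,0],[-0.005,0,0,0,0,0,0]]]}}

```text
time_s: 10.45
tool_pos: [0.5807, 0.02, 0.1186]
tool_rot: [180.0, 0.0, -177.8]
force: [-1.3, 0.3, -0.0]
grip_width: 0.0171
grasp_force: 60.0
```

{"op": "play_rows", "data": {"steps": [[[-0.005,0,0,0,0,0,0],[-0.005,0,0,0,0,0,0],[-0.005,0,0,0,0,0,0],[0,0,0,0,0,0,0],[0,0,0,0,0,0,0]]]}}

```text
time_s: 10.95
tool_pos: [0.5955, 0.0205, 0.1186]
tool_rot: [180.0, 0.0, -177.8]
force: [-0.7, -1.0, -0.7]
grip_width: 0.0173
grasp_force: 60.0
```

Run:
```python
from h import *
from plan import R
o=get_obs();print(o["tool_pos"],o["tool_rot"],o["force"])
T=read_camera("top");C=read_camera("scene")
tip=o["tool_pos"]+R.from_euler("xyz",o["tool_rot"],degrees=True).apply([-.105,0,-.005]);print(tip,proj(C,tip))
a=cv2.resize(T["frame"][130:250,220:360],None,fx=3,fy=3);b=cv2.resize(C["frame"][150:290,210:350],(360,360))
cv2.imwrite("pics/a5.png",np.hstack([a,b])[:,:,::-1])
```

```text
[0.59550089 0.02054629 0.11859184] [ 1.79999692e+02  3.51002125e-02 -1.77810499e+02] [-0.65840154 -1.01597295 -0.7100481 ]
[0.70042115 0.02455764 0.12365616] [[275.86105015 207.0658759 ]]
```

View pics/a5.png

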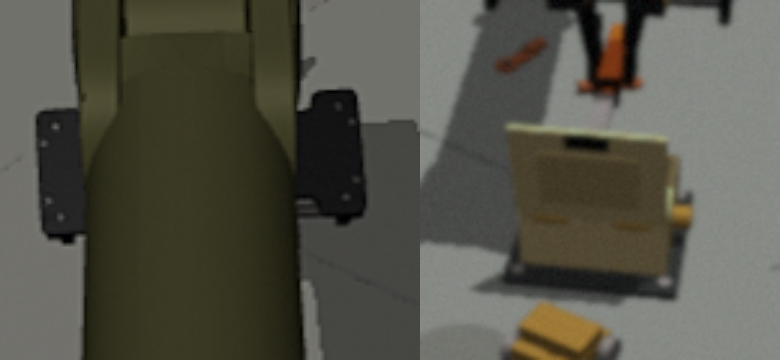

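Run:
```python
from plan import *
p,r=rows([.5955,.0205,.1186],rot(182.19),[([.45,.012,.1186],rot(182.19),4),([.45,.0,.18],rot(182.19),2)],0)
rows(p,r,[([.49,-.303,.15],rot(96.2),11)],0)
```

```text
max 0.037013511046643494 0.0 6
[[0.036,-0.001,0,0,0,0,0],[0.037,0,0,0,0,0,0],[0.036,-0.001,0,0,0,0,0],[0.037,-0.001,0,0,0,0,0],[0,-0.006,-0.031,0,0,0,0],[0,-0.006,-0.03,0,0,0,0]]
end [ 4.502e-01 -1.000e-04  1.796e-01] [ 180.      0.   -177.81]
max 0.028319604517012594 0.137 11
[[-0.003,-0.028,0.003,0,0,0.136,0],[-0.006,-0.027,0.002,0,0,0.137,0],[-0.01,-0.026,0.003,0,0,0.136,0],[-0.013,-0.024,0.003,0,0,0.137,0],[-0.017,-0.022,0.002,0,0,0.136,0],[-0.019,-0.02,0.003,0,0,0.137,0],[-0.022,-0.017,0.003,0,0,0.136,0],[-0.024,-0.014,0.003,0,0,0.136,0],[-0.026,-0.011,0.002,0,0,0.137,0],[-0.027,-0.007,0.003,0,0,0.136,0],[-0.027,-0.003,0.003,0,0,0.137,0]]
end [ 0.4897 -0.3027  0.1496] [180.     0.    96.19]
```

{"op": "play_rows", "data": {"steps": [[[0.036,-0.001,0,0,0,0,0],[0.037,0,0,0,0,0,0],[0.036,-0.001,0,0,0,0,0],[0.037,-0.001,0,0,0,0,0],[0,-0.006,-0.031,0,0,0,0],[0,-0.006,-0.03,0,0,0,0]]]}}

```text
time_s: 11.65
tool_pos: [0.4472, -0.0001, 0.1791]
tool_rot: [180.0, -0.1, -177.8]
force: [1.6, 0.2, -0.2]
grip_width: 0.0176
grasp_force: 60.0
```

{"op": "play_rows", "data": {"steps": [[[-0.003,-0.028,0.003,0,0,0.136,0],[-0.006,-0.027,0.002,0,0,0.137,0],[-0.01,-0.026,0.003,0,0,0.136,0],[-0.013,-0.024,0.003,0,0,0.137,0],[-0.017,-0.022,0.002,0,0,0.136,0],[-0.019,-0.02,0.003,0,0,0.137,0],[-0.022,-0.017,0.003,0,0,0.136,0],[-0.024,-0.014,0.003,0,0,0.136,0],[-0.026,-0.011,0.002,0,0,0.137,0],[-0.027,-0.007,0.003,0,0,0.136,0],[-0.027,-0.003,0.003,0,0,0.137,0],[0,0,0,0,0,0,0]]]}}

```text
time_s: 12.85
tool_pos: [0.4883, -0.3071, 0.1496]
tool_rot: [-180.0, 0.2, 95.8]
force: [-0.0, 0.1, -1.1]
grip_width: 0.0174
grasp_force: 60.0
```

Run:
```python
from h import *
from plan import R
o=get_obs();print(o["tool_pos"],o["tool_rot"],o["force"])
T=read_camera("top");C=read_camera("scene")
Rt=R.from_euler("xyz",o["tool_rot"],degrees=True)
for x in(-.105,.06): t=o["tool_pos"]+Rt.apply([x,0,-.005]);print(t,proj(T,t),proj(C,t))
a=cv2.resize(T["frame"][100:300,360:530],(400,470));b=cv2.resize(C["frame"][110:280,20:330],(400,220))
b=np.vstack([b,np.zeros((250,400,3),np.uint8)])
cv2.imwrite("pics/a6.png",np.hstack([a,b])[:,:,::-1])
```

```text
[ 0.4882692  -0.30705634  0.14957984] [-179.96459294    0.18842949   95.7673778 ] [-0.014874    0.09911621 -1.12022298]
[ 0.49882199 -0.4115076   0.15492513] [[517.48527827 234.20683975]] [[100.59213828 126.64522438]]
[ 0.48224126 -0.2473437   0.15438249] [[432.71499949 246.20571864]] [[172.47050955 128.5192485 ]]
```

View pics/a6.png

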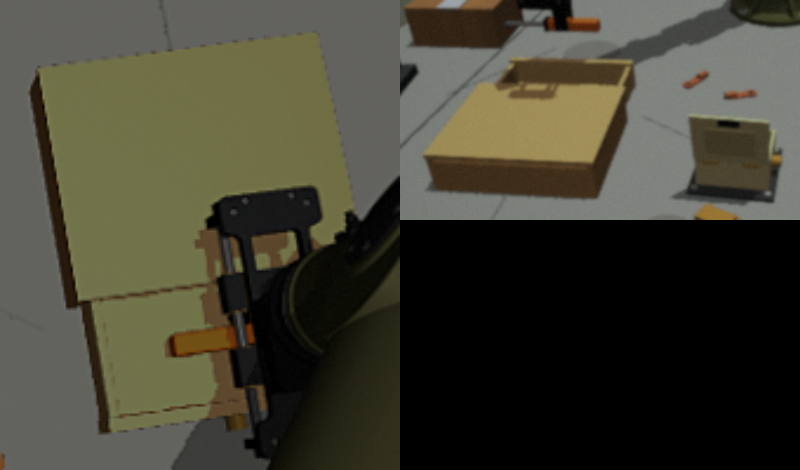

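{"op": "play_rows", "data": {"steps": [[[0,0.002,0.03,0,0,0,0],[0,0,0.03,0,0,0,0],[0,0,0.025,0,0,0,0],[0,0,0.02,0,0,0,0],[0,0,0.012,0,0,0,0],[0,0,0,0,0,0,0],[0,0,0,0,0,0,0]]]}}

```text
time_s: 13.65
tool_pos: [0.492, -0.3022, 0.0334]
tool_rot: [179.9, 0.0, 96.3]
force: [1.3, -0.5, -0.7]
grip_width: 0.0171
grasp_force: 60.0
```

{"op": "play_rows", "data": {"steps": [[[0,0,0.008,0,0,0,0],[0,0,0.005,0,0,0,0],[0,0,0.003,0,0,0,0],[0,0,0.001,0,0,0,0],[0,0,0,0,0,0,0],[0,0,0,0,0,0,0]]]}}

```text
time_s: 14.25
tool_pos: [0.4914, -0.3026, 0.0157]
tool_rot: [180.0, 0.0, 96.2]
force: [-0.0, -0.3, -1.2]
grip_width: 0.0173
grasp_force: 60.0
```

Within about 1 mm of the floor, no contact; release and rise.

{"op": "play_rows", "data": {"steps": [[[0,0,0,0,0,0,0.036],[0,0,0,0,0,0,0.036],[0,0,0,0,0,0,0.036],[0,0,0,0,0,0,0.036],[0,0,0,0,0,0,0.036],[0,0,-0.02,0,0,0,0.036],[0,0,-0.03,0,0,0,0.036],[0,0,-0.04,0,0,0,0.036],[0,0,-0.05,0,0,0,0.036],[0,0,-0.05,0,0,0,0.036]]]}}

```text
time_s: 15.25
tool_pos: [0.4907, -0.3023, 0.2071]
tool_rot: [-180.0, -0.0, 96.2]
force: [1.8, -0.7, -0.4]
grip_width: 0.0358
grasp_force: 0.0
```

{"op": "play_rows", "data": {"steps": [[[0.04,0,0,0,0,0,0.036],[0.04,0,0,0,0,0,0.036],[0.04,0,0,0,0,0,0.036],[0.04,0,0,0,0,0,0.036],[0.04,0,0,0,0,0,0.036],[0.04,0,0,0,0,0,0.036],[0,0,0,0,0,0,0.036]]]}}

```text
time_s: 15.95
tool_pos: [0.465, -0.0577, 0.2055]
tool_rot: [180.0, -0.2, 96.7]
force: [0.6, 0.2, -1.1]
grip_width: 0.0364
grasp_force: 0.0
```

Run:
```python
from h import *
o=get_obs();print(o["tool_pos"],o["force"],o["grip_width"])
T=read_camera("top");s=silhouettes("top","pry");print([(d["p"],d["extent"]) for d in s])
for d in s[:1]:
    p,q=fit([T],[d["pixels"].astype(bool)],lambda p:[b+[0,0,.01] for b in mpry(p)],[.493,-.3155,-1.46],[.01,.01,.1]);print(p,q)
    e=place(np.array([[.1175,0,0],[-.0475,0,0]]),*p)-[.534,-.320,0];c,n=np.cos(.108),np.sin(.108);print((e[:,:2]@np.array([[c,-n],[n,c]])).round(3))
C=read_camera("scene")
a=cv2.resize(T["frame"][100:300,360:530],(400,470));b=cv2.resize(C["frame"][110:310,20:330],(400,258))
cv2.imwrite("pics/a7.png",np.hstack([a,np.vstack([b,np.zeros((212,400,3),np.uint8)])])[:,:,::-1])
```

```text
[ 0.46500665 -0.05771891  0.20549194] [ 0.57140416  0.21721029 -1.09342416] 0.036387138467880116
[(0.62, [414.7, 238.8, 489.7, 255.0])]
[ 0.48887586 -0.28935116 -1.46267529] 0.914651493598862
[[-0.042 -0.082]
 [-0.042  0.083]]
```

View pics/a7.png

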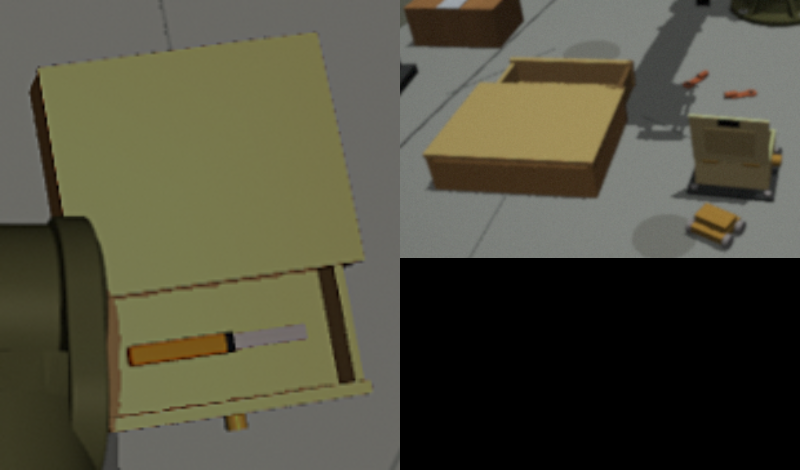

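The top view shows the blade flat and centred in the drawer, from handle (130,355) to tip (305,331). The scene view shows the cover standing open and the other parts where they were.

```bash
python3 -c "
from cell import *
print(sign_off())"
```

```text
the job is handed in; nothing more can be done
None
```

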